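Band clamp on a glued hose stub

ROBOT

A 6-joint arm with a two-finger parallel gripper is mounted at the origin on the work surface; the furniture and walls round the work are solid. World frame = base frame: x ahead of the robot, y to its left, z up, the work surface at z = 0. Lengths are in m, angles in rad, forces in N, time in s.
With the tool pointing down it reaches from about 0.425 to 0.95 m from the base axis. Payload 3.5 kg.
Tool frame: the origin (TCP) lies midway between the tips of the shut fingers; the grasp point (between the pads) lies 19 mm behind it; z points along the fingers, y is the direction in which the jaws open and shut (so a half turn about z gives the same grasp; the last joint's range is limited). The gripper opens to 85 mm and grips with 20 to 120 N. Pads are 22 mm wide; open, the fingers measure 114 mm over their backs; the gripper's body (76 mm by 85 mm) begins 54 mm behind the grasp point. The pads swing forward as they close: fully open they stand 13 mm farther back than shut.
Start: joints at [0.99, 0.286, 1.577, -0, 1.279, -0.15], TCP at [0.282, 0.613, 0.231] pointing down, gripper open.
Joint ranges: [-2.77, 2.77], [-0.9, 2.22], [0.21, 2.48], [-1.53, 4.67], [0.24, 2.81], [-2.84, 2.84]. Speed limits (rad/s): [2.79, 2.79, 3.14, 3.14, 3.14, 3.14].

INTERFACE

Orientations are given as a unit quaternion [x, y, z, w].
In Python, from plant import ctrl gives the robot as it stands.
- The arm moves only by the tool apply_moves, never from a script. Its argument "moves" is a list that holds one entry, the list of rows, each a list of 7 numbers: the shift along the tool's x, y, z in m, then the turn, a rotation vector about the tool's x, y, z in degrees, then the gripper's target within -1 to 1 (shut at 1, half-way at 0, fully open at -1). In form: [[[tx, ty, tz, ax, ay, az, hand], ...]]. A call has 1 to 12 rows; each row shifts and turns the pose as measured when the row begins, along the tool's axes as they then stand; what a row does not reach is not made up. A row lasts 1/10 s, in which the tool goes at most 50 mm and 8.59 degrees, less where a joint would pass 70% of its speed; a pose out of reach is approached as far as the arm can. A call with a gripper value outside its range is refused whole. The fingers move at their own pace and stop on an object; "force" is the grip in N (left out, the last holds). Time passes only in rows, so rows that do not move let the fingers close. It gives the time, the measured TCP pose, the force and the opening at its end, in the units of the state.
- ctrl.get_state(): the state, without advancing time (a new reading comes with each control period).
- ctrl.read_camera(name): name is "side" or "top"; returns the picture (480x640x3 uint8, red, green, blue); there is no depth.
- ctrl.get_calibration(name): a dict with "camera_matrix" (3x3 intrinsics, pixels), "k1" (the pictures are not rectified: a ray, as slopes to the right and down, at radius r is drawn at 1 + k1 r^2 times it, then the intrinsics apply), "cam_to_world" (4x4, takes a point from camera to world coordinates). Camera axes: x right, y up, looking along -z (the intrinsics and any distortion apply to the point x, -y, -z); pixel columns grow to the right and rows downward; lengths in m; the calibration is good to about 2 mm. A picture is of the moment at which its call begins. get_calibration takes no time and is no camera call.
- ctrl.sign_off(): hands the job in, once; it reports no verdict.
The state is a dict: "time": time; "qpos": joint angles; "dq": joint speeds; "joint_efforts": joint torques, N m; "eef_pos": TCP position; "tcp_rot": TCP orientation; "contact_force": force on the tool from outside, world axes, zero at the start; "wrist_torque": the same for the moment, N m; "opening": opening from 0.0 (shut) to 1.0 (fully open).
Only numpy, scipy, OpenCV 4.12 (cv2) and the standard library are available. Lean on these libraries where they do the work, as an engineer would, in place of code of your own. Each camera call takes 0.05 s, during which the arm holds its last target. There are 200 camera calls.

TASK

The barbed wooden stub has a freshly glued crack. Lower the worm-drive band clamp over the barbed stub (not the smooth one) until it lies flat on the shoulder, then turn its thumb key clockwise until it is snug, let go and leave it there.

Things in the scene. Friction and masses are not known exactly. Their poses are not given: they have to be found in the camera images.
- band_clamp: Loose steel band clamp lying flat, about 0.15 kg: round band 47 mm across, 14 mm high, loose opening 40 mm, a worm housing (22 x 26 x 17 mm) outside it and an upright thumb key on that. Origin: centre of the band's underside; z up; x points to the housing and the key's axis, 34 mm away. It can be carried by the key, whose friction (0.05 N m) stops it swinging.
- key_grip (a point): Middle of the thumb key's flat paddle, the place to grip: on the key's upright axis, 54 mm above the clamp's underside. The paddle is 26 mm wide (this point's x), 10 mm thick (its y) and 32 mm tall (36 to 68 mm above the clamp's underside), on an 8 mm stem. Turns with the key; z up. At key angle 0 its x is the clamp's x.
- thumb_key (a joint): Key angle in the clamp, rad: starts at 0 to 0.15 (loose), grows clockwise seen from above, stops at 1.3 (tight), stays where left. It draws four pads inside the band inward, up to 4.5 mm each, towards the stub. Friction 0.05 N m, a little more once pads touch. The band has play round the stub: the key may need 0.2 to 0.3 rad more turn.
- stub_seat (a point): Centre of the barbed stub's shoulder top, 30 mm above the bench; z up. The wooden stub rises 32 mm from it: saw-tooth rings, 30 mm across, tapering to 17 mm at the tip, a dark crack down one side. Shoulder: disc 88 mm across on a fixed 110 mm square board. A like board bears a smooth straight stub of equal size, not to be used; they may swap places.
Mind the look-alikes: they are no part of the job. What is shaped like the band_clamp but orange is not meant. What is shaped like the part that bears stub_seat but white is not meant.

How it is judged:
By the outcome, as a careful person would: the job done as asked, in the order asked, and still so for the second after the job is handed in, with the robot touching nothing.
It also fails if it takes over 37 s, if anything falls off the work surface, if the arm or the gripper's body presses on something with over 40 N, if the wrist force passes 120 N, or if a joint passes its speed limit or range.

## Working session

There is one attempt and no reset: what is moved stays moved. The work goes in short steps, Python scripts to look and compute and a tool call to move; the robot and the scene stay as the last step left them, time stands still between calls to the robot, and variables do not carry over. Pictures are saved under pics/ and viewed, about 8 in all and at most 12, crops included, and the job is handed in when it is done.

Besides the shell and the picture viewer there is one more tool, called after ">>>" by a JSON object that holds its "fn" and its "kwargs". apply_moves: Moves the arm, as the interface text tells. Its arguments: {"type":"object","properties":{"moves":{"type":"array","items":{"type":"array","items":{"type":"array","items":{"type":"number"}}}},"force":{"type":"number"}},"required":["moves"]}

```bash
mkdir -p pics
cat > h.py <<'E'
import numpy as np, cv2
from plant import ctrl
def cal(n):
    c=ctrl.get_calibration(n); return np.array(c["camera_matrix"]),c["k1"],np.array(c["cam_to_world"])
def ray(n,uv):
    K,k,T=cal(n); p=cv2.undistortPoints(np.array([[uv]],float),K,np.array([k,0,0,0,0.]))[0,0]
    return T[:3,3],T[:3,:3]@np.array([p[0],-p[1],-1])
def plane(n,uv,z):
    o,d=ray(n,uv); return o+d*(z-o[2])/d[2]
def proj(n,P):
    K,k,T=cal(n); p=T[:3,:3].T@(np.array(P)-T[:3,3]); q=np.array([p[0],-p[1],-p[2]])
    return cv2.projectPoints(q[None],np.zeros(3),np.zeros(3),K,np.array([k,0,0,0,0.]))[0][0,0]
def snap(n,f):
    a=ctrl.read_camera(n); cv2.imwrite(f"pics/{f}.png",a[:,:,::-1]); return a
E
python3 - <<'E'
from h import *
for n in("top","side"):
    snap(n,n+"0"); K,k,T=cal(n); print(n,K.tolist(),k,T.round(3).tolist())
s=ctrl.get_state(); print(s)
E
```

```text
top [[564.0319409027255, 0.0, 320.8388553791325], [0.0, 564.0319409027255, 242.48535065509716], [0.0, 0.0, 1.0]] -0.044409233623593225 [[0.018, 0.99, -0.143, 0.273], [-1.0, 0.018, -0.001, -0.02], [0.002, 0.143, 0.99, 1.261], [0.0, 0.0, 0.0, 1.0]]
side [[615.4087071185846, 0.0, 307.27261555699357], [0.0, 615.4087071185846, 234.62693857898415], [0.0, 0.0, 1.0]] -0.05299946664898602 [[0.835, 0.214, -0.507, -0.214], [-0.55, 0.367, -0.75, -0.961], [0.025, 0.905, 0.424, 0.592], [0.0, 0.0, 0.0, 1.0]]
{'time': 0.1, 'qpos': array([ 9.89978997e-01,  2.87137604e-01,  1.57803033e+00,  1.38442176e-06,
        1.27859346e+00, -1.49988035e-01]), 'dq': array([ 0.00058955, -0.002389  , -0.00357009,  0.00068111,  0.00118267,
       -0.00088514]), 'joint_efforts': array([ 2.95464106e-04, -4.07292652e+01, -2.93699956e+01, -1.75851442e-04,
        3.47962246e-03, -4.20005961e-06]), 'eef_pos': array([0.28153353, 0.61283376, 0.23004528]), 'tcp_rot': array([ 2.13752580e-01,  9.76887229e-01, -1.01254312e-03, -3.88091895e-04]), 'contact_force': array([ 0.59263148, -0.04449705, -0.19908751]), 'wrist_torque': array([-0.0599339 , -0.07464419,  0.00340501]), 'opening': 0.999031882558053}
```

View pics/top0.png

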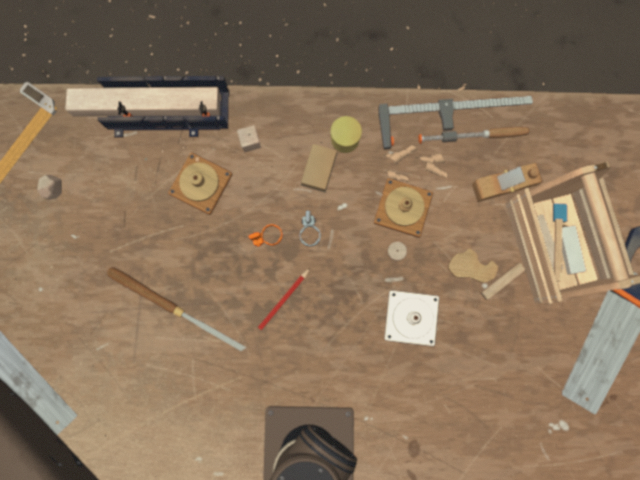

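View pics/side0.png

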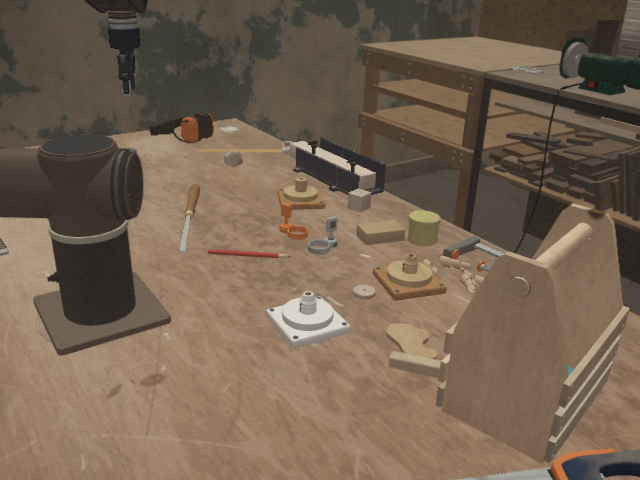

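Top: the steel clamp is at (310,232) with its housing/key at (308,217), and the orange decoy at (265,237). Wooden boards are at (200,183) and (405,205), and the white decoy is at (412,318). I'll zoom in to tell the stubs apart.

Run:
```python
import cv2,numpy as np
t=cv2.imread('pics/top0.png');s=cv2.imread('pics/side0.png')
z=lambda a,x,y,w,h,f:cv2.resize(a[y:y+h,x:x+w],(w*f,h*f),interpolation=cv2.INTER_CUBIC)
W=[z(s,275,170,60,45,6),z(s,375,245,66,49,6),z(t,280,205,60,50,6)]
W=[cv2.resize(w,(390,290)) for w in W]+[cv2.resize(z(s,275,200,75,56,5),(390,290))]
cv2.imwrite('pics/c1.png',np.vstack([np.hstack(W[:2]),np.hstack(W[2:])]))
```

```text
(no output)
```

View pics/c1.png

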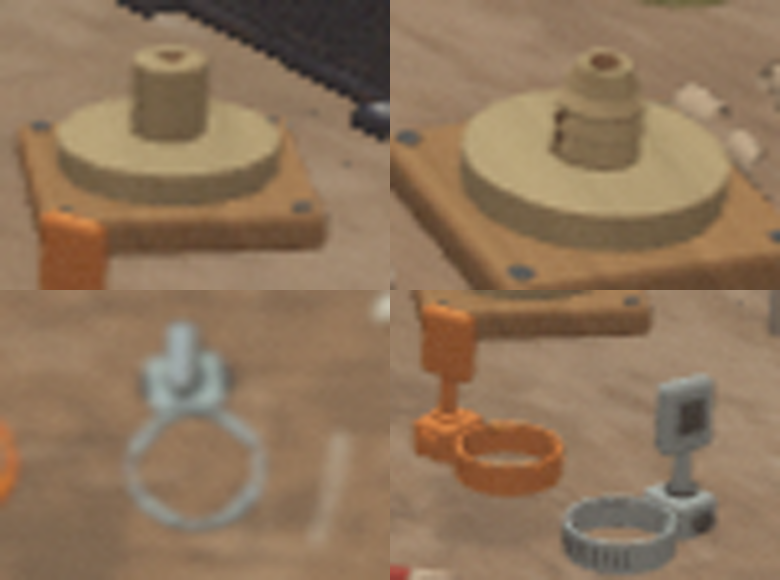

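The barbed, cracked stub is the right-hand one: top (405,205), side (410,265). Now I'll measure positions.

```bash
cat > m.py <<'E'
from h import *
def report():
    t=cv2.imread('pics/top0.png');s=cv2.imread('pics/side0.png')
    f=t.astype(int)
    # ring: bluish steel vs brown bench
    m=((f[:,:,0]-f[:,:,2])>-8).astype(np.uint8); m=((m>0)&(f.sum(2)>250)).astype(np.uint8)
    r=np.zeros_like(m); r[205:250,292:326]=m[205:250,292:326]
    print('\n'.join(''.join('#' if v else '.' for v in row) for row in r[208:250,294:326]))
    # ring: radial brightest blueness profile
    b=cv2.GaussianBlur((t[:,:,0].astype(np.float32)-t[:,:,2]),(0,0),.7)
    pts=[]
    c=np.array([310.2,235.3])
    for a in np.radians(np.arange(-50,231,10)):
        rr=np.arange(6,15,.25); p=c+np.outer(rr,[np.cos(a),np.sin(a)])
        v=cv2.remap(b,p[:,0].astype(np.float32)[None],p[:,1].astype(np.float32)[None],1)[0]
        w=np.clip(v-v.max()+15,0,None); pts.append(p.T@w/w.sum())
    e=cv2.fitEllipse(np.array(pts,np.float32)); print('ring',e,plane('top',e[0],.010))
    # disc
    hsv=cv2.cvtColor(t,cv2.COLOR_BGR2HSV); print(hsv[205,392],hsv[228,392],hsv[195,395],hsv[183,183])
    d=cv2.inRange(hsv,(18,70,100),(30,255,255)); q=np.zeros_like(d); q[175:240,370:440]=d[175:240,370:440]
    cs=max(cv2.findContours(q,0,1)[0],key=cv2.contourArea); e=cv2.fitEllipse(cs); print('disc',e,plane('top',e[0],.030))
report()
E
python3 m.py; python3 -c "
import cv2,numpy as np
t=cv2.imread('pics/top0.png');s=cv2.imread('pics/side0.png')
z=lambda a,x,y,w,h:cv2.resize(a[y:y+h,x:x+w],(w*8,h*8),interpolation=cv2.INTER_NEAREST)
cv2.imwrite('pics/c2.png',np.hstack([cv2.resize(z(t,285,205,50,45),(400,360)),z(s,300,210,45,45)]))"
```

```text
................................
................................
................................
.............##.................
............####................
............####................
............####................
............####................
............#######.............
..........#########.............
.........###########............
.........############...........
........#############...........
.........############...........
.........###########............
.........###########............
..........##########............
..........#########.............
...........##...................
....................#...........
......................#.........
................................
................................
................................
................................
................................
................................
................................
................................
................................
................................
................................
........................#.......
.......................#........
......................#.........
.....................##.........
...........##...................
................................
................................
................................
................................
................................
ring ((309.5780944824219, 235.30462646484375), (18.96152687072754, 19.535770416259766), 88.6449966430664) [0.4696315  0.00648486 0.01      ]
[ 21 104 187] [ 14 141 132] [ 20 105 179] [ 20 101 189]
disc ((404.17852783203125, 205.7136993408203), (37.62201690673828, 38.31899642944336), 114.19054412841797) [ 0.53708178 -0.20342119  0.03      ]
```

View pics/c2.png

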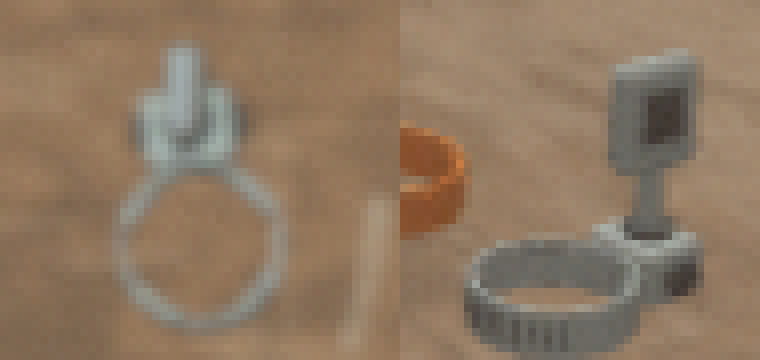

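Run:
```python
from h import *
print('side paddle z.054',plane('side',(331.7,224),.054))
for uv in((307.9,210.6),(307.9,223),(307.9,217)): print('top z.068',uv,plane('top',uv,.068))
print('stub tip top z.062',plane('top',(406,203.5),.062), 'side hole',plane('side',(375+605/390*66-66,245+62/290*49),.062))
print('ring side z.014',plane('side',(300+(552-400)/8,210+284/8),.014))
print('housing top z.017',plane('top',(308.6,220.5),.017))
# ring scale
print(plane('top',(299.6,235.3),.01),plane('top',(319.3,235.3),.01))
# side disc
s=cv2.imread('pics/side0.png');hsv=cv2.cvtColor(s,cv2.COLOR_BGR2HSV)
t=cv2.imread('pics/top0.png')
for n,u in(('top',(0.537,-.2034,.03)),('top',(0.537,-.2034,.062)),('side',(0.537,-.2034,.03)),('side',(0.537,-.2034,.062))): print(n,proj(n,u))
print('disc edges side L/R/top',[proj('side',(0.537+.044*np.cos(a),-.2034+.044*np.sin(a),.03)).round(1) for a in np.arange(0,6.28,.785)])
a=cv2.resize(t[175:235,370:440],(490,420),interpolation=0);b=cv2.resize(s[245:303,368:448],(480,348),interpolation=0)
b=np.vstack([b,np.zeros((72,480,3),np.uint8)]);im=np.hstack([a[:,:320+0],b]);im=np.hstack([cv2.resize(a,(320*0+400,343)),cv2.resize(b,(400,343))]);cv2.imwrite('pics/c3.png',im)
```

```text
side paddle z.054 [0.50375325 0.00780819 0.054     ]
top z.068 (307.9, 210.6) [0.51432811 0.00999584 0.068     ]
top z.068 (307.9, 223) [0.48719134 0.00942328 0.068     ]
top z.068 (307.9, 217) [0.50029943 0.0096997  0.068     ]
stub tip top z.062 [ 0.5351969  -0.20263579  0.062     ] side hole [ 0.54000056 -0.20368969  0.062     ]
ring side z.014 [0.46832308 0.00186779 0.014     ]
housing top z.017 [0.50207574 0.00922267 0.017     ]
[0.46923867 0.0288863  0.01      ] [ 0.47003543 -0.01534049  0.01      ]
top [404.16919997 205.74945995]
top [406.34682113 202.69430551]
side [408.50628837 270.52330093]
side [410.10935371 255.78087948]
disc edges side L/R/top [array([425.2, 265.1]), array([409.7, 260.3]), array([393.6, 261.4]), array([385.8, 267.9]), array([391.1, 276.2]), array([407.2, 281.4]), array([424.2, 280.1]), array([431.5, 273.2])]
```

View pics/c3.png

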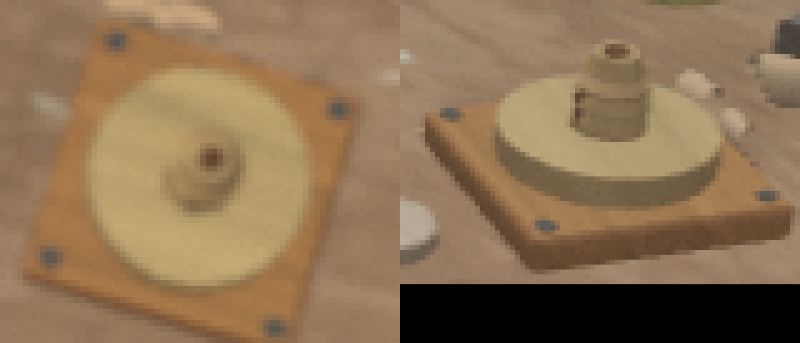

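>>> {"fn": "apply_moves", "kwargs": {"moves": [[[-0.038,-0.038,0.004,0,0,0,-1],[-0.038,-0.038,0.004,0,0,0,-1],[-0.038,-0.038,0.004,0,0,0,-1],[-0.038,-0.038,0.004,0,0,0,-1],[-0.038,-0.038,0.004,0,0,0,-1],[-0.038,-0.038,0.004,0,0,0,-1],[-0.038,-0.038,0.004,0,0,0,-1],[-0.038,-0.038,0.004,0,0,0,-1],[-0.038,-0.038,0.004,0,0,0,-1],[-0.038,-0.038,0.004,0,0,0,-1],[0,0,0,0,0,-8,-0.3],[0,0,0,0,0,-8,-0.3]]]}}

```text
time: 1.3
eef_pos: [0.4542, 0.1371, 0.1869]
tcp_rot: [0.07, 0.998, -0.003, -0.003]
contact_force: [-0.7, 0.5, 0.3]
opening: 0.691
```

```bash
cat >> h.py <<'E'
from scipy.spatial.transform import Rotation as R
def goto(P,yaw):  # remaining shift in tool axes, remaining tool-z turn (deg); yaw = tool x heading, deg
    s=ctrl.get_state(); r=R.from_quat(s["tcp_rot"]); M=r.as_matrix()
    W=np.column_stack([[np.cos(np.radians(yaw)),np.sin(np.radians(yaw)),0],[np.sin(np.radians(yaw)),-np.cos(np.radians(yaw)),0],[0,0,-1]])
    print('t',round(s["time"],2),'pos',s["eef_pos"].round(4),'yaw',np.degrees(np.arctan2(M[1,0],M[0,0])).round(2),'open',round(s["opening"],3),'F',s["contact_force"].round(1),'q6',s["qpos"][5].round(2))
    print('shift',(M.T@(np.array(P)-s["eef_pos"])).round(4),'rotvec',np.degrees((r.inv()*R.from_matrix(W)).as_rotvec()).round(2))
E
python3 -c "
from h import *
goto((.503,.0085,.14),182)"
```

```text
t 1.3 pos [0.4542 0.1371 0.1869] yaw 171.94 open 0.691 F [-0.7  0.5  0.3] q6 -1.35
shift [-0.0666 -0.1201  0.0473] rotvec [ -0.35  -0.37 -10.06]
```

>>> {"fn": "apply_moves", "kwargs": {"moves": [[[-0.022,-0.04,0.016,0,0,0,-0.3],[-0.022,-0.04,0.016,0,0,0,-0.3],[-0.022,-0.04,0.016,0,0,0,-0.3],[0,0,0,0,0,-5,-0.3],[0,0,0,0,0,-5,-0.3],[0,0,0,0,0,0,-0.3]]]}}

```text
time: 1.9
eef_pos: [0.5033, 0.0028, 0.1358]
tcp_rot: [-0.02, 1.0, -0.002, -0.004]
contact_force: [-1.1, 0.4, -0.5]
opening: 0.657
```

Run:
```python
from h import *
goto((.503,.0085,.10),182)
a=snap('side','s1')[:,:,::-1]
cv2.imwrite('pics/c4.png',cv2.resize(a[120:270,250:400],(600,600),interpolation=cv2.INTER_CUBIC))
```

```text
t 1.9 pos [0.5033 0.0028 0.1358] yaw -177.68 open 0.657 F [-1.1  0.4 -0.5] q6 -1.8
shift [-0.0003  0.0058  0.0358] rotvec [-0.21 -0.49  0.32]
```

View pics/c4.png

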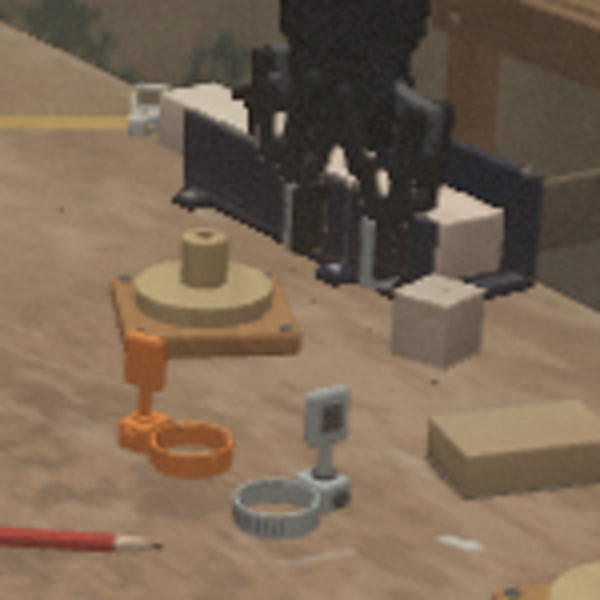

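>>> {"fn": "apply_moves", "kwargs": {"moves": [[[0,0.003,0.02,0,-0.2,0,-0.3],[0,0.003,0.025,0,-0.2,0,-0.3],[0,0,0.025,0,0,0,-0.3],[0,0,0.02,0,0,0,-0.3],[0,0,0,0,0,0,-0.3]]]}}

```text
time: 2.45
eef_pos: [0.5038, 0.0108, 0.0452]
tcp_rot: [-0.017, 1.0, -0.002, 0.002]
contact_force: [0.4, 0.2, 0.5]
opening: 0.65
```

Run:
```python
from h import *
goto((.503,.0085,.039),182)
a=snap('side','s2')[:,:,::-1]; b=snap('top','t2')[:,:,::-1]
z=lambda a,x,y,w,h:cv2.resize(a[y:y+h,x:x+w],(400,400),interpolation=cv2.INTER_CUBIC)
cv2.imwrite('pics/c5.png',np.hstack([z(a,290,190,80,80),z(b,280,180,60,80)]))
```

```text
t 2.45 pos [0.5038 0.0108 0.0452] yaw -178.1 open 0.65 F [0.4 0.2 0.5] q6 -1.78
shift [ 0.0009 -0.0022  0.0062] rotvec [-0.26  0.21 -0.1 ]
```

View pics/c5.png

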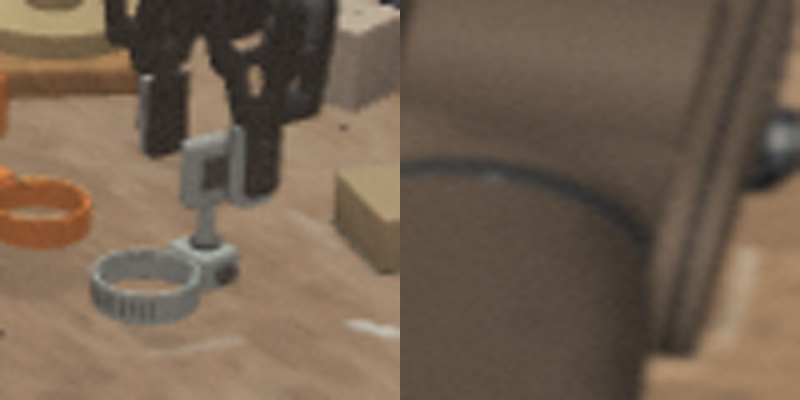

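The paddle stands between the fingers, with the far finger's pad just behind it. I'll correct the last offset and close.

>>> {"fn": "apply_moves", "kwargs": {"moves": [[[0.0005,-0.0022,0.006,0,0,0,-0.3],[0,0,0,0,0,0,0.2],[0,0,0,0,0,0,0.5],[0,0,0,0,0,0,0.7],[0,0,0,0,0,0,1],[0,0,0,0,0,0,1],[0,0,0,0,0,0,1],[0,0,0,0,0,0,1]]], "force": 60}}

```text
time: 3.35
eef_pos: [0.5086, 0.0077, 0.0459]
tcp_rot: [-0.016, 1.0, -0.004, 0.009]
contact_force: [-0.4, 0.1, -1.0]
opening: 0.105
```

Run:
```python
from h import *
goto((.503,.0085,.039),182)
```

```text
t 3.35 pos [0.5086 0.0077 0.0459] yaw -178.12 open 0.105 F [-0.4  0.1 -1. ] q6 -1.78
shift [0.0056 0.0011 0.0068] rotvec [-0.42  0.97 -0.12]
```

The arm drifted about 7 mm up and 5 mm forward while closing. I'll reopen, correct and regrip.

>>> {"fn": "apply_moves", "kwargs": {"moves": [[[0,0,0,0,0,0,0.5],[0,0,0,0,0,0,0.5],[0.005,0.001,0.004,0,1,0,0.5],[0,0,0.004,0,0,0,0.5],[0,0,0,0,0,0,0.5]]]}}

```text
time: 3.85
eef_pos: [0.5038, 0.0083, 0.0379]
tcp_rot: [-0.016, 1.0, -0.004, -0.0]
contact_force: [-0.2, -0.6, 0.3]
opening: 0.247
```

Run:
```python
from h import *
goto((.503,.0085,.039),182)
```

```text
t 3.85 pos [0.5038 0.0083 0.0379] yaw -178.12 open 0.247 F [-0.2 -0.6  0.3] q6 -1.78
shift [ 0.0008  0.0002 -0.0011] rotvec [-0.44 -0.04 -0.12]
```

>>> {"fn": "apply_moves", "kwargs": {"moves": [[[0.0005,0,0,0,0,0,1],[0,0,0,0,0,0,1],[0,0,0,0,0,0,1],[0,0,0,0,0,0,1]]], "force": 60}}

```text
time: 4.25
eef_pos: [0.5034, 0.0084, 0.0379]
tcp_rot: [-0.016, 1.0, -0.004, -0.0]
contact_force: [0.7, 0.2, -0.5]
opening: 0.113
```

Run:
```python
from h import *
goto((.503,.0085,.039),182)
```

```text
t 4.25 pos [0.5034 0.0084 0.0379] yaw -178.13 open 0.113 F [ 0.7  0.2 -0.5] q6 -1.78
shift [ 0.0004  0.0002 -0.0011] rotvec [-0.43 -0.04 -0.13]
```

>>> {"fn": "apply_moves", "kwargs": {"moves": [[[0,0,-0.02,0,0,0,1],[0,0,-0.03,0,0,0,1],[0,0,-0.03,0,0,0,1],[-0.005,-0.015,-0.03,0,0,0,1],[-0.012,-0.03,0,0,0,0,1],[-0.012,-0.035,0,0,0,0,1],[-0.012,-0.035,0,0,0,0,1],[-0.012,-0.035,0,0,0,0,1],[-0.009,-0.035,0,0,0,0,1],[-0.005,-0.02,0,0,0,0,1],[0,0,0,0,0,0,1]]]}}

```text
time: 5.35
eef_pos: [0.575, -0.1994, 0.1466]
tcp_rot: [-0.018, 1.0, -0.003, -0.006]
contact_force: [0.3, 0.1, -2.0]
opening: 0.1
```

Run:
```python
from h import *
goto((.5715,-.202,.15),182)
a=snap('side','s3')[:,:,::-1]; b=snap('top','t3')[:,:,::-1]
z=lambda a,x,y,w,h:cv2.resize(a[y:y+h,x:x+w],(400,400),interpolation=cv2.INTER_CUBIC)
cv2.imwrite('pics/c6.png',np.hstack([z(a,360,190,100,100),z(b,360,160,80,80)]))
```

```text
t 5.35 pos [ 0.575  -0.1994  0.1466] yaw -177.91 open 0.1 F [ 0.3  0.1 -2. ] q6 -2.1
shift [ 0.0037 -0.0025 -0.0034] rotvec [-0.34 -0.64  0.1 ]
```

View pics/c6.png

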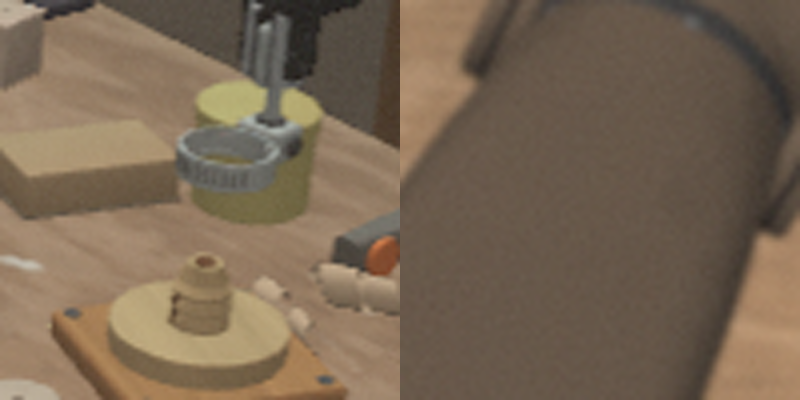

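Side: the clamp hangs level from the key. The ring's top rim is at about (417,226.5) and the stub tip at (411,255). Top view is hidden by the arm.

Run:
```python
from h import *
p=plane('side',(360+228/4-.4,190+147/4-.4),.1227); print('ring centre',p)
print('rel key',p[:2]-np.array([.575,-.1994]))
# calibrate side: same method at pickup and stub
print('stub tip side',plane('side',(360+207/4-.4,190+260/4-.4),.062))
for yc in (0,4,8):
    c=np.array([.575,-.1994,.1227])-.034*np.array([np.cos(np.radians(yc)),np.sin(np.radians(yc)),0]); print(yc,proj('side',c))
```

```text
ring centre [ 0.54410114 -0.20489147  0.1227    ]
rel key [-0.03089886 -0.00549147]
stub tip side [ 0.5424645  -0.20086427  0.062     ]
0 [413.38040527 225.64733142]
4 [414.27065735 226.08929025]
8 [415.22496235 226.51202822]
```

>>> {"fn": "apply_moves", "kwargs": {"moves": [[[0.003,0.001,0.012,-0.3,-0.6,0,1],[0,0,0.015,0,0,0,1],[0,0,0.012,0,0,0,1],[0,0,0,0,0,0,1]]]}}

```text
time: 5.85
eef_pos: [0.5684, -0.1911, 0.102]
tcp_rot: [-0.021, 1.0, 0.002, -0.003]
contact_force: [-0.2, 0.5, -1.7]
opening: 0.107
```

Run:
```python
from h import *
goto((.572,-.1985,.105),182)
a=snap('side','s4')[:,:,::-1]
cv2.imwrite('pics/c7.png',cv2.resize(a[210:300,370:460],(720,600),interpolation=cv2.INTER_CUBIC)[:, :])
```

```text
t 5.85 pos [ 0.5684 -0.1911  0.102 ] yaw -177.58 open 0.107 F [-0.2  0.5 -1.7] q6 -2.11
shift [-0.0033 -0.0075 -0.003 ] rotvec [ 0.27 -0.3   0.42]
```

View pics/c7.png

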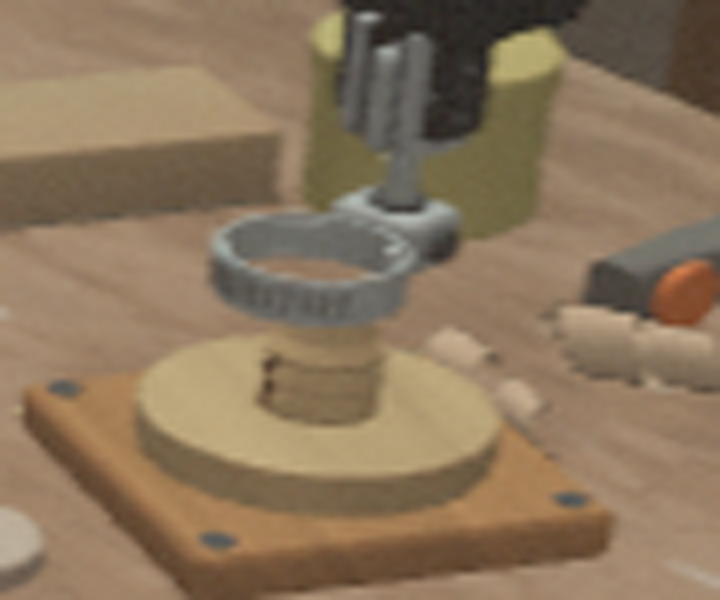

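Run:
```python
from h import *
p=plane('side',(408.6,247.1),.0781); print('ring',p,'rel key',p[:2]-[.5684,-.1911])
# stub in side: shoulder ellipse & tip seen earlier
print(plane('side',(409.3,270.8),.03), plane('side',(411.2,254.8),.062))
goto((.572,-.1985,.105),182)
```

```text
ring [ 0.53643997 -0.19744145  0.0781    ] rel key [-0.03196003 -0.00634145]
[ 0.53757271 -0.20504436  0.03      ] [ 0.54163648 -0.20135464  0.062     ]
t 5.9 pos [ 0.5689 -0.1913  0.1029] yaw -177.58 open 0.105 F [-0.3 -0.3 -2.5] q6 -2.11
shift [-0.0028 -0.0073 -0.0022] rotvec [ 0.24 -0.24  0.42]
```

>>> {"fn": "apply_moves", "kwargs": {"moves": [[[-0.0026,-0.006,-0.002,0,0,0,1],[0,0,0,0,0,0,1]]]}}

```text
time: 6.1
eef_pos: [0.5724, -0.1973, 0.1052]
tcp_rot: [-0.022, 1.0, 0.002, -0.002]
contact_force: [-1.1, -0.9, -0.8]
opening: 0.108
```

Run:
```python
from h import *
goto((.5715,-.1975,.105),182)
```

```text
t 6.1 pos [ 0.5724 -0.1973  0.1052] yaw -177.52 open 0.108 F [-1.1 -0.9 -0.8] q6 -2.11
shift [ 0.0009 -0.0002  0.0002] rotvec [ 0.21 -0.2   0.48]
```

Good. Now I'll descend in small steps, watching the force.

>>> {"fn": "apply_moves", "kwargs": {"moves": [[[0.0008,0,0.005,0,0,0,1],[0,0,0.005,0,0,0,1],[0,0,0.004,0,0,0,1],[0,0,0,0,0,0,1]]]}}

```text
time: 6.5
eef_pos: [0.5726, -0.1982, 0.0917]
tcp_rot: [-0.021, 1.0, 0.001, -0.0]
contact_force: [0.6, 0.2, -1.6]
opening: 0.107
```

Run:
```python
from h import *
goto((.5715,-.1975,.069),182)
```

```text
t 6.5 pos [ 0.5726 -0.1982  0.0917] yaw -177.55 open 0.107 F [ 0.6  0.2 -1.6] q6 -2.12
shift [0.0011 0.0007 0.0227] rotvec [ 0.12 -0.05  0.45]
```

>>> {"fn": "apply_moves", "kwargs": {"moves": [[[0.001,0.0007,0.005,0,0,0,1],[0,0,0.005,0,0,0,1],[0,0,0.004,0,0,0,1],[0,0,0,0,0,0,1]]]}}

```text
time: 6.9
eef_pos: [0.5713, -0.1972, 0.0762]
tcp_rot: [-0.021, 1.0, 0.001, -0.001]
contact_force: [-0.6, -0.3, -2.1]
opening: 0.107
```

Run:
```python
from h import *
goto((.5715,-.1975,.069),182)
```

```text
t 6.9 pos [ 0.5713 -0.1972  0.0762] yaw -177.55 open 0.107 F [-0.6 -0.3 -2.1] q6 -2.12
shift [-0.0002 -0.0003  0.0072] rotvec [ 0.14 -0.07  0.45]
```

>>> {"fn": "apply_moves", "kwargs": {"moves": [[[0,0,0.004,0,0,0,1],[0,0,0.003,0,0,0,1],[0,0,0,0,0,0,1]]]}}

```text
time: 7.2
eef_pos: [0.5713, -0.1972, 0.0685]
tcp_rot: [-0.021, 1.0, 0.001, -0.001]
contact_force: [-0.0, 0.3, -1.5]
opening: 0.107
```

Run:
```python
from h import *
goto((.5715,-.1975,.068),182)
a=snap('side','s5')[:,:,::-1]
cv2.imwrite('pics/c8.png',cv2.resize(a[210:300,370:460],(720,600),interpolation=cv2.INTER_CUBIC))
```

```text
t 7.2 pos [ 0.5713 -0.1972  0.0685] yaw -177.55 open 0.107 F [-0.   0.3 -1.5] q6 -2.12
shift [-0.0002 -0.0003  0.0005] rotvec [ 0.14 -0.07  0.45]
```

View pics/c8.png

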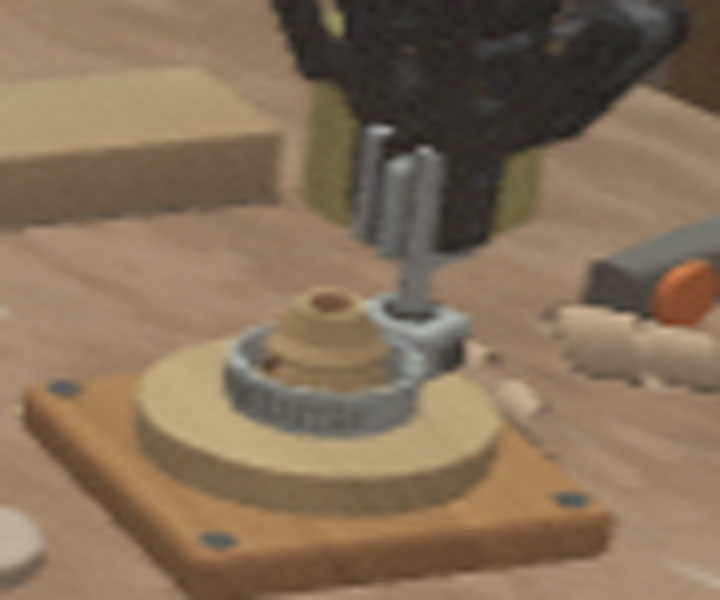

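The band is around the stub, centred and almost on the shoulder. I'll press lightly until contact.

>>> {"fn": "apply_moves", "kwargs": {"moves": [[[0,0,0.0015,0,0,0,1],[0,0,0.001,0,0,0,1],[0,0,0,0,0,0,1]]]}}

```text
time: 7.55
eef_pos: [0.5722, -0.1977, 0.068]
tcp_rot: [-0.022, 1.0, 0.001, 0.0]
contact_force: [-0.0, -0.1, -1.1]
opening: 0.106
```

Run:
```python
from h import *
goto((.5715,-.1975,.068),182)
```

```text
t 7.55 pos [ 0.5722 -0.1977  0.068 ] yaw -177.53 open 0.106 F [-0.  -0.1 -1.1] q6 -2.12
shift [0.0007 0.0002 0.    ] rotvec [0.08 0.01 0.47]
```

>>> {"fn": "apply_moves", "kwargs": {"moves": [[[0.0005,0,0.002,0,0,0,1],[0,0,0.002,0,0,0,1]]]}}

```text
time: 7.75
eef_pos: [0.5727, -0.1979, 0.0677]
tcp_rot: [-0.022, 1.0, 0.001, 0.0]
contact_force: [-5.7, 3.7, 11.5]
opening: 0.103
```

Run:
```python
from h import *
goto((.5715,-.1975,.068),182)
```

```text
t 7.75 pos [ 0.5727 -0.1979  0.0677] yaw -177.53 open 0.103 F [-5.7  3.7 11.5] q6 -2.12
shift [ 0.0011  0.0005 -0.0003] rotvec [0.09 0.04 0.47]
```

Contact at z=0.0677, pushing up at 11 N: it is seated. Now I'll turn clockwise (tool +z) and check along the way.

>>> {"fn": "apply_moves", "kwargs": {"moves": [[[0,0,0,0,0,0,1],[0,0,0,0,0,5,1],[0,0,0,0,0,5,1],[0,0,0,0,0,5,1],[0,0,0,0,0,5,1]]]}}

```text
time: 8.25
eef_pos: [0.573, -0.1988, 0.0678]
tcp_rot: [0.158, 0.987, -0.0, 0.001]
contact_force: [-0.6, -0.9, 1.7]
opening: 0.106
```

Run:
```python
from h import *
goto((.5718,-.1977,.068),182); print(ctrl.get_state()['wrist_torque'])
```

```text
t 8.25 pos [ 0.573  -0.1988  0.0678] yaw 161.79 open 0.106 F [-0.6 -0.9  1.7] q6 -1.75
shift [ 0.0015  0.0007 -0.0002] rotvec [ -0.05   0.16 -20.21]
[0.00380834 0.22360928 0.07165711]
```

>>> {"fn": "apply_moves", "kwargs": {"moves": [[[0.0008,0,0,0,0,6,1],[0,0,0,0,0,6,1],[0,0,0,0,0,6,1],[0,0,0,0,0,6,1]]]}}

```text
time: 8.65
eef_pos: [0.5724, -0.2008, 0.0678]
tcp_rot: [0.367, 0.93, -0.002, 0.003]
contact_force: [-0.8, -0.7, 1.0]
opening: 0.109
```

Run:
```python
from h import *
goto((.5718,-.198,.068),182); print(ctrl.get_state()['wrist_torque'])
```

```text
t 8.65 pos [ 0.5724 -0.2008  0.0678] yaw 136.91 open 0.109 F [-0.8 -0.7  1. ] q6 -1.32
shift [ 0.0023  0.0016 -0.0002] rotvec [ -0.27   0.33 -45.09]
[-0.06455661  0.26540721  0.08604629]
```

>>> {"fn": "apply_moves", "kwargs": {"moves": [[[0.002,0.001,0,0,0,6,1],[0,0,0,0,0,6,1],[0,0,0,0,0,6,1]]]}}

```text
time: 8.95
eef_pos: [0.5723, -0.2021, 0.0681]
tcp_rot: [0.513, 0.858, -0.004, 0.006]
contact_force: [-0.8, -2.1, 0.7]
opening: 0.106
```

Run:
```python
from h import *
goto((.5718,-.198,.068),182); print(ctrl.get_state()['wrist_torque'])
a=snap('side','s6')[:,:,::-1]
cv2.imwrite('pics/c9.png',cv2.resize(a[210:300,370:460],(720,600),interpolation=cv2.INTER_CUBIC))
```

```text
t 8.95 pos [ 0.5723 -0.2021  0.0681] yaw 118.28 open 0.106 F [-0.8 -2.1  0.7] q6 -0.99
shift [0.0039 0.0015 0.    ] rotvec [ -0.53   0.77 -63.72]
[-0.16876819  0.25485164  0.10049251]
```

View pics/c9.png

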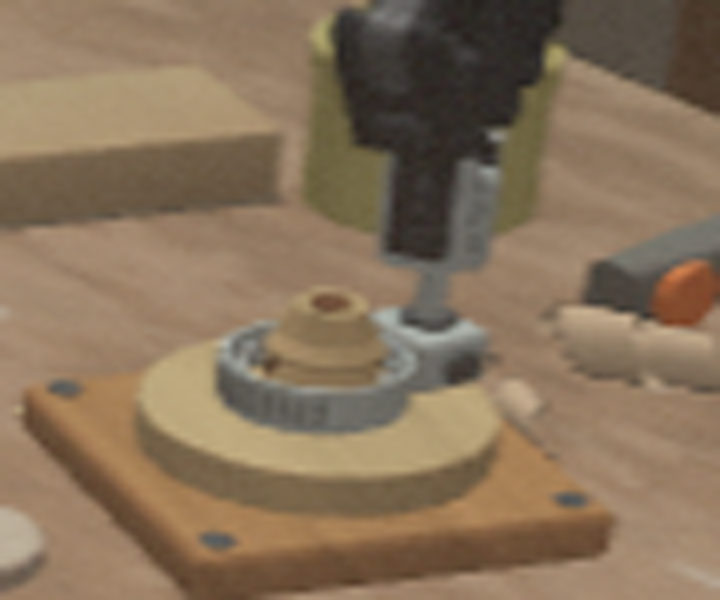

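The band is still flat round the stub and has swung only slightly. I'll keep turning.

>>> {"fn": "apply_moves", "kwargs": {"moves": [[[0.001,0,0,0,0,5,1],[0,0,0,0,0,5,1],[0,0,0,0,0,5,1]]]}}

```text
time: 9.3
eef_pos: [0.5725, -0.2037, 0.0683]
tcp_rot: [0.623, 0.782, -0.005, 0.01]
contact_force: [-1.7, -2.1, -0.0]
opening: 0.103
```

Run:
```python
from h import *
goto((.572,-.201,.068),103); print(ctrl.get_state()['wrist_torque'])
```

```text
t 9.3 pos [ 0.5725 -0.2037  0.0683] yaw 102.98 open 0.103 F [-1.7 -2.1 -0. ] q6 -0.72
shift [0.0027 0.0001 0.0002] rotvec [ 0.26  1.19 -0.02]
[-0.24887823  0.18967669  0.07740276]
```

>>> {"fn": "apply_moves", "kwargs": {"moves": [[[0.002,0,0,0.2,1,4,1],[0,0,0,0,0,4,1],[0,0,0,0,0,4,1]]]}}

```text
time: 9.6
eef_pos: [0.5724, -0.2092, 0.0684]
tcp_rot: [0.699, 0.715, -0.006, 0.009]
contact_force: [-2.1, -4.6, -0.5]
opening: 0.105
```

Run:
```python
from h import *
goto((.572,-.202,.068),90); print(ctrl.get_state()['wrist_torque'])
```

```text
t 9.6 pos [ 0.5724 -0.2092  0.0684] yaw 91.35 open 0.105 F [-2.1 -4.6 -0.5] q6 -0.52
shift [ 0.0072 -0.0002  0.0002] rotvec [0.25 1.19 1.35]
[-0.93161659  0.55388452  0.27221613]
```

Torque jumped (0.27 N m) and the whole clamp has begun to follow the tool, so the key is at its stop. Next: relax, release, look.

>>> {"fn": "apply_moves", "kwargs": {"moves": [[[0,0,0,0,0,0,1],[0,0,0,0,0,0,0.8],[0,0,0,0,0,0,0.5],[0,0,0,0,0,0,0.4],[0,0,0,0,0,0,0.4],[0,0,-0.01,0,0,0,0.4],[0,0,-0.02,0,0,0,0.4],[0,0,-0.03,0,0,0,0.4],[0,0,-0.04,0,0,0,0.4],[0,0,-0.04,0,0,0,0.4]]], "force": 40}}

```text
time: 10.6
eef_pos: [0.5685, -0.2033, 0.2064]
tcp_rot: [0.696, 0.718, -0.006, 0.002]
contact_force: [1.0, -0.1, 0.9]
opening: 0.298
```

Run:
```python
from h import *
goto((.572,-.202,.068),90)
a=snap('side','s7')[:,:,::-1]; b=snap('top','t7')[:,:,::-1]
z=lambda a,x,y,w,h:cv2.resize(a[y:y+h,x:x+w],(400,400),interpolation=cv2.INTER_CUBIC)
cv2.imwrite('pics/c10.png',np.hstack([z(a,380,220,70,70),z(b,370,160,80,80)]))
```

```text
t 10.6 pos [ 0.5685 -0.2033  0.2064] yaw 91.74 open 0.298 F [ 1.  -0.1  0.9] q6 -0.53
shift [0.0029 0.0045 0.1383] rotvec [-0.37  0.68  1.74]
```

View pics/c10.png

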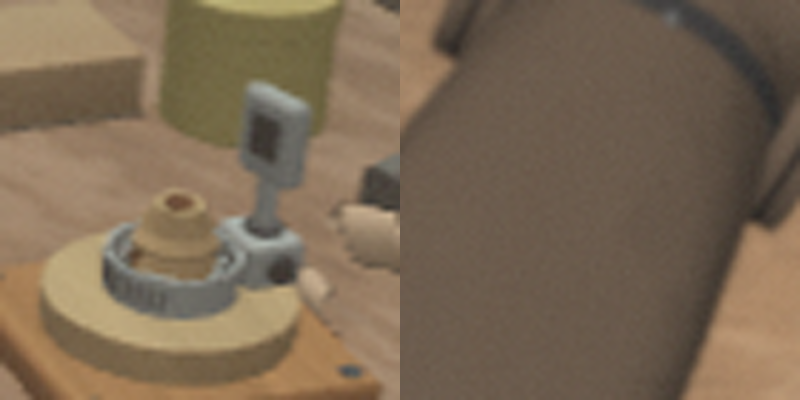

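Side: the clamp stands alone on the stub, with the paddle upright at about (428,243) and turned. I have viewed 12 pictures, so the remaining checks are numeric. I'll clear the arm for the top camera.

>>> {"fn": "apply_moves", "kwargs": {"moves": [[[0.04,0,-0.005,0,0,0,0],[0.045,0,-0.005,0,0,0,0],[0.045,0,0,0,0,0,0],[0.045,0,0,0,0,0,0],[0.045,0,0,0,0,0,0],[0.045,0,0,0,0,0,0],[0.04,0,0,0,0,0,0],[0.02,0,0,0,0,0,0],[0,0,0,0,0,0,0]]]}}

```text
time: 11.6
eef_pos: [0.5632, 0.131, 0.2228]
tcp_rot: [0.697, 0.717, -0.001, 0.014]
contact_force: [-0.5, 0.5, -0.5]
opening: 0.503
```

Run:
```python
from h import *
goto((.572,-.202,.068),90)
t=snap('top','t8')[:,:,::-1].astype(int); s=snap('side','s8')[:,:,::-1].astype(int)
for f,(x0,x1,y0,y1) in((t,(384,430,184,228)),(s,(384,450,230,282))):
    m=(f[:,:,0]-f[:,:,2])>-22
    print('\n'.join(f'{y0+i} '+''.join('#' if v else '.' for v in r) for i,r in enumerate(m[y0:y1,x0:x1])))
k=np.array([.5724,-.2085])
for z in(.098,.066,.047): print(z,'top',proj('top',(*k,z)).round(1),'side',proj('side',(*k,z)).round(1))
for n in('top','side'):print(n,'band rim',[proj(n,(.538+.0235*np.cos(a),-.2035+.0235*np.sin(a),.044)).round(1).tolist() for a in np.arange(0,6.28,.785)])
```

```text
t 11.6 pos [0.5632 0.131  0.2228] yaw 91.66 open 0.503 F [-0.5  0.5 -0.5] q6 0.04
shift [-0.3297 -0.0039  0.162 ] rotvec [1.09 1.24 1.68]
184 .......................############...........
185 .....................#############............
186 ....................##############............
187 ...................#############..............
188 ...................#############..............
189 ...................############...............
190 ..................##############..............
191 ...................#############..............
192 ...................############...............
193 ...................############..............#
194 ...................###########..............##
195 ..................###########.................
196 ...................#.....####.................
197 ..........................###.................
198 ...........................##.................
199 ............................##................
200 .............................##...............
201 .............................##...............
202 ..............................##........
[... 4687 characters left out ...]
..
278 ..................................................................
279 ..................................................................
280 ..................................................................
281 ..................................................................
0.098 top [411.2 182.8] side [427.6 235.7]
0.066 top [408.9 186.4] side [425.8 250.7]
0.047 top [407.5 188.5] side [424.7 259.4]
top band rim [[405.1, 193.6], [397.6, 196.5], [394.5, 203.8], [397.6, 211.2], [405.2, 214.5], [412.7, 211.5], [415.8, 204.2], [412.6, 196.8]]
side band rim [[418.7, 261.1], [410.3, 258.6], [401.5, 259.2], [397.4, 262.6], [400.4, 267.0], [408.9, 269.7], [417.9, 269.0], [421.9, 265.4]]
```

```bash
python3 -c "
from h import *
ctrl.sign_off()"
```

```text
the job is handed in; nothing more can be done
```

The steel band clamp is on the barbed, cracked stub, lying on the shoulder. I turned its key clockwise to the stop, released it, moved the arm clear and handed the job in at about 11.7 s. There was one mend on the way: the arm drifted about 7 mm during the first grip, so I reopened and gripped again.

**Last checks**
- **Seating:** I felt contact at the expected height (11 N). In the final side image the key stands upright and the band's lower edge is within about 1 px of where a seated band should be.
- **Tightness:** the wrist moment rose from about 0.1 to 0.27 N m and the whole clamp began to follow the tool. From the tool and key positions I work out a key angle of about 1.39 rad, give or take 0.05 or so. That is slightly over the 1.3 rad stop, so I take it to be at the stop, but I could not measure the angle directly.
- **Swing:** the clamp swung about 19° round the stub while I tightened it, which I took as acceptable.
- **Not viewed:** I had used all 12 picture views, so the last top and side images were checked by colour mask and numbers only. I did not take another image after handing in.

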